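# Stand the heavy transformer over the hidden brace of a computer case

### The arm

A 6-joint arm with a two-finger parallel gripper is mounted at the origin on the work surface. World frame = base frame: x ahead of the robot, y to its left, z up, the work surface at z = 0. Lengths are in mm, angles in rad, forces in N, time in s.
With the tool pointing down it reaches from about 325 to 900 mm from the base axis. Payload 6.1 kg.
Tool frame: the origin (TCP) lies between the finger pads; the fingertips stand 17 mm ahead of it and the grasp point (between the pads) lies 2 mm behind it; z points along the fingers, y is the line along which they close (so a half turn about z gives the same grasp; the last joint's range is limited). The gripper opens to 87 mm and grips with 3 to 60 N. Pads are 19 mm wide; open, the fingers measure 117 mm over their backs; the gripper's body (75 mm by 190 mm) begins 51 mm behind the grasp point.
Start: joints at [1.185, 0.22, 1.526, -0, 1.395, -0.126], TCP at [160.553, 604.019, 239.538] pointing down, gripper open.
Joint ranges: [-2.98, 2.98], [-0.91, 2.08], [0.09, 2.57], [-1.24, 4.39], [0.2, 2.65], [-2.68, 2.68]. Speed limits (rad/s): [2.57, 2.57, 3.01, 3.14, 3.14, 3.14].

### API

Orientations are given as a unit quaternion [w, x, y, z].
In Python, from workcell import manip gives the robot as it stands. The module is installed in compiled form; this text tells all that it offers.
- The arm moves only by the tool arm_command, never from a script. Its arguments are lists of equal length, an entry for each row: "delta_pos": the shift along the tool's x, y, z in cm, a list of three; "turn": the turn about the tool's z in degrees. In form: {"delta_pos": [[tx, ty, tz], ...], "turn": [turn, ...]}. A call has exactly 8 rows; each row is the pose to reach, as a shift and turn from the pose commanded when the call began, along the tool's axes at that moment; what a row does not reach only later rows make up. A row lasts 1/12 s, in which the tool goes at most 41.7 mm and 7.16 degrees, less where a joint would pass 70% of its speed; a pose out of reach is approached as far as the arm can. A call with a gripper value outside its range is refused whole. "grip" is the opening, from 0 (shut) to 1 (fully open), set as the call begins (left out, the last holds). The fingers move at their own pace and stop on an object; the grip force is fixed at half the most. Time passes only in rows, so rows that repeat a pose let the fingers close, or fill a call up. It gives the time, the measured TCP pose, the force, the opening and the grip force at its end, in the units of the state.
- manip.get_obs(): the state, without advancing time (a new reading comes with each control period).
- manip.snapshot(name): name is "scene" or "top" or "wrist"; returns a dict with "image" (384x512x3 uint8, blue, green, red), "camera_matrix" (3x3 intrinsics, pixels), "k1" (the pictures are not rectified: a ray, as slopes to the right and down, at radius r is drawn at 1 + k1 r^2 times it, then the intrinsics apply), "rvec" (rotation vector, rad) and "tvec" (3), from world to camera coordinates, as OpenCV has them. Camera axes: x right, y down, z forward; pixel columns grow to the right and rows downward; lengths in mm; the calibration is good to about 2 mm. A picture is of the moment at which its call begins. There is no depth.
- manip.close_job(): hands the job in; it is judged then, once.
The state is a dict: "time": time; "q": joint angles; "qvel": joint speeds; "effort": joint torques, N m; "tcp_pos": TCP position; "ee_rot": TCP orientation; "ft_force": force on the tool from outside, world axes, zero at the start; "torque": the same for the moment, N m; "width": finger opening in mm; "finger_force": force on a finger pad.
Only numpy, scipy, OpenCV 4.12 (cv2) and the standard library are available. Lean on these libraries where they do the work, as an engineer would, in place of code of your own. Each camera call takes 0.05 s, during which the arm holds its last target. There are 200 camera calls.

### The job

The slim computer case on the bench has a thin ribbed panel on top that gives under load, except where one hidden cross brace runs beneath it. Press gently along the panel to find by feel where it is stiff, then stand the transformer upright and level on the panel above that brace, about midway between the panel's long edges, and let go. Do not press hard enough to dent the case, do not let go of the transformer where the panel sags under it, and leave everything else on the bench where it is.

Things in the scene. Friction and masses are not known exactly. Their poses are not given: they have to be found in the camera images.
- case: grey slim computer case lying on its side, fixed to the bench: 170 mm (its x) by 375 mm (its y) by 85 mm high. Its origin is on the bench, straight below the centre of the ribbed panel; it reaches from y = -150 to +225 mm. The end from y = +122 mm on is a plain solid deck, flush with the panel, on which the spool stands. Its z is up.
- panel (a point): centre of the ribbed panel, on top of its ribs, 85 mm above the bench; axes as the case. The panel is 130 mm (x) by 240 mm (y): 20 round-topped ribs 12 mm apart along y, each running along x, inside a flush rigid rim. Away from the brace each rib gives straight down on its own, about 0.45 N per mm (at most 14 mm), so closed fingertips on 2 or 3 ribs sink 3 to 5 mm at 4 N.
- panel_end (a point): middle of the panel's short edge at y = -120 mm, same height and axes as the panel point. Hidden below the panel is one steel brace, 24 mm wide in y, running along x under the panel's whole width; its centre line lies 48 to 192 mm from this edge (panel y = -72 to +72 mm). The 2 ribs above it give less than 1 mm at 4 N. Unseen.
- transformer: small mains transformer with a steel core and taped winding, loose, upright: 56 mm (its x) by 46 mm (its y) by 50 mm high, 0.6 to 0.85 kg, centre of mass midway and about 25 mm up. Origin at the centre of its flat underside, z up. Its core's two end faces (at x = +-28 mm, 28 mm wide, plain from z = 4 to 50 mm) are the place to grip it.
- spool: bystander: aluminium spool, 48 mm across, 30 mm high, standing on the case's deck; origin at its underside's centre
- jar: bystander: glass jar with red lid, 84 mm across, 150 mm high; origin at its underside's centre
- cup: bystander: brown cup, 72 mm across, 85 mm high; origin at its underside's centre
- jar_ring: bystander: red plastic ring, 90 mm across, 16 mm high; origin at its underside's centre
- tester: bystander: yellow-handled screwdriver, 170 mm long, lying along its x; origin at its underside
- driver: bystander: black-handled screwdriver, 210 mm long, lying along its x; origin at its underside
- remote: bystander: white handset with a small screen, 50 by 140 by 22 mm; origin at its underside's centre
There are look-alikes about, which are no part of the job. What is shaped like the transformer but turquoise is not meant.

How it is judged (in metres and radians):
At the end, for the whole second after the job is handed in: The transformer stands released and at rest on the ribbed panel, upright within 0.05 rad, its underside's centre within 25 mm of the panel's long centre line and within 84 mm of its middle along it, and at most 1.5 mm below the panel's unloaded top: the brace carries it (x of transformer in the frame of panel between -0.025 and 0.025 m and y of transformer in the frame of panel between -0.084 and 0.084 m and z of transformer in the frame of panel between -0.0015 and 0.003 m and angle between transformer's own z axis and vertical below 0.05 rad and linear speed of transformer below 0.01 m/s and contact force between the fingers and transformer below 0.1 N); the robot touches nothing.
It fails at once if the robot presses on the case with more than 25 N (contact force between any of the fingers, the arm and case above 25 N).
It fails at once if the transformer is banged or pushed against the case with more than 30 N (contact force between transformer and case above 30 N).
It fails at once if the transformer is let go where the panel sags: nobody holds it and its underside's centre is more than 2 mm below the panel's top (x of transformer in the frame of panel between -0.085 and 0.085 m and y of transformer in the frame of panel between -0.12 and 0.12 m and z of transformer in the frame of panel below -0.002 m and contact force between the fingers and transformer below 0.1 N).
It fails at once if the transformer is tipped by more than 35 degrees (angle between transformer's own z axis and vertical above 0.6 rad).
It fails at once if another thing on the bench or the case is moved by more than 20 mm (distance of any of spool, jar, cup, jar_ring, tester, driver, remote from where it was at the start of the episode above 0.02 m).
It also fails if it takes over 72 s, if anything falls off the work surface, if the arm or the gripper's body presses on something with over 40 N, if the wrist force passes 120 N, or if a joint passes its speed limit or range.

## Working session

There is one attempt and no reset: what is moved stays moved. The work goes in short steps, Python scripts to look and compute and a tool call to move; the robot and the scene stay as the last step left them, time stands still between calls to the robot, and variables do not carry over. Pictures are saved under pics/ and viewed, at most 10 in all, crops included, and the job is handed in when it is done.

Besides the shell and the picture viewer there is one more tool, called after "Emit:" by a JSON object that holds its "name" and its "arguments". arm_command: Moves the arm, as the interface text tells. Its arguments: {"type":"object","properties":{"delta_pos":{"type":"array"},"turn":{"type":"array"},"grip":{"type":"number"}},"required":["delta_pos","turn"]}

```bash
mkdir -p pics; cat > h.py <<'E'
import numpy as np, cv2
from workcell import manip
def snap(n,f=None):
    s=manip.snapshot(n); s['image']=np.asarray(s['image'],np.uint8)
    if f: cv2.imwrite('pics/'+f,s['image'])
    np.save('pics/'+n+'.npy',s,allow_pickle=True); return s
def load(n): return np.load('pics/'+n+'.npy',allow_pickle=True).item()
def ray(s,uv):
    K=np.array(s['camera_matrix'],float); uv=np.atleast_2d(np.array(uv,float))
    d=(uv-K[[0,1],[2,2]])/K[[0,1],[0,1]]
    k=float(np.ravel(s['k1'])[0]); u=d.copy()
    for _ in range(30): u=d/(1+k*(u**2).sum(1,keepdims=True))
    R=cv2.Rodrigues(np.array(s['rvec'],float))[0]; t=np.array(s['tvec'],float).ravel()
    D=np.c_[u,np.ones(len(u))]@R; C=-R.T@t
    return C,D
def onz(s,uv,z):
    C,D=ray(s,uv); return C+D*((z-C[2])/D[:,2])[:,None]
def proj(s,P):
    K=np.array(s['camera_matrix'],float); R=cv2.Rodrigues(np.array(s['rvec'],float))[0]
    p=np.atleast_2d(P)@R.T+np.array(s['tvec'],float).ravel(); u=p[:,:2]/p[:,2:]
    u=u*(1+float(np.ravel(s['k1'])[0])*(u**2).sum(1,keepdims=True)); return u*K[[0,1],[0,1]]+K[[0,1],[2,2]]
E
python3 - <<'E'
from h import *
a=snap('top','top1.png');b=snap('scene','scene1.png')
print(manip.get_obs())
for s in(a,b): print(ray(s,[[256,192]]))
E
```

```text
{'time': 0.1, 'q': array([ 1.18491154e+00,  2.21182673e-01,  1.52749801e+00,  2.75242947e-05,
        1.39471636e+00, -1.26104602e-01]), 'qvel': array([-0.00150255, -0.00199719, -0.00358791, -0.00101053,  0.00038279,
        0.00011201]), 'effort': array([ 1.34582151e-03, -4.95940840e+01, -3.88518262e+01,  7.01439986e-02,
        5.15217427e-02, -2.83392296e-06]), 'tcp_pos': array([160.33692463, 603.52861158, 238.52400555]), 'ee_rot': array([-2.41547862e-04,  1.29527510e-01,  9.91575418e-01, -8.69361421e-04]), 'ft_force': array([0.39932435, 0.08902481, 0.37414537]), 'torque': array([ 0.01668465, -0.05745342, -0.0279072 ]), 'finger_force': 0.0, 'width': 87.19383020482606}
(array([360.35027121, -51.93557286, 999.52848968]), array([[ 0.1348837 , -0.02369552, -0.99061377]]))
(array([1080.79544029,  491.14359008,  577.11141345]), array([[-0.62963344, -0.55991188, -0.53909501]]))
```

View pics/top1.png

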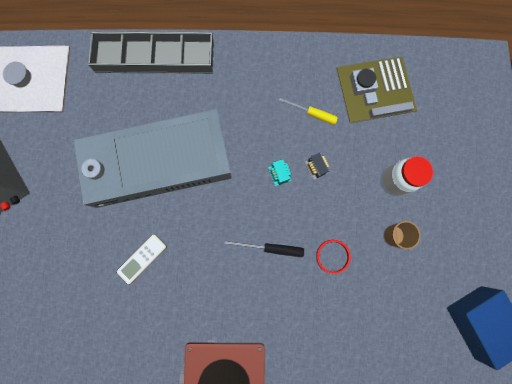

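View pics/scene1.png

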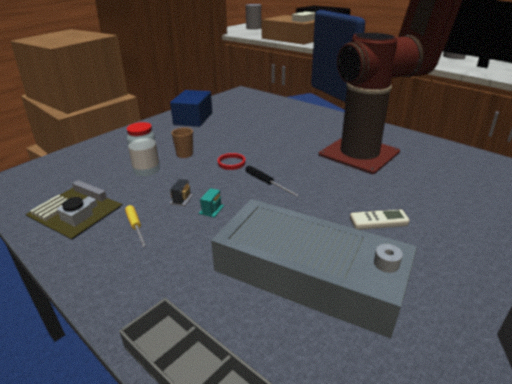

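The top view shows the case at about (152,158), with the spool at its left end (92,169). The black transformer is at (318,165), with the turquoise look-alike next to it at (281,172). Next I'll enlarge both areas.

```bash
python3 - <<'E'
from h import *
s=load('top');im=s['image']
a=cv2.resize(im[105:210,70:235],None,fx=4.8,fy=4.8,interpolation=cv2.INTER_CUBIC)
b=cv2.resize(im[140:195,260:340],None,fx=8,fy=8,interpolation=cv2.INTER_CUBIC)
a=cv2.convertScaleAbs(a,alpha=1.8)
cv2.imwrite('pics/c1.png',a);cv2.imwrite('pics/c2.png',b)
E
```

```text
(no output)
```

View pics/c1.png

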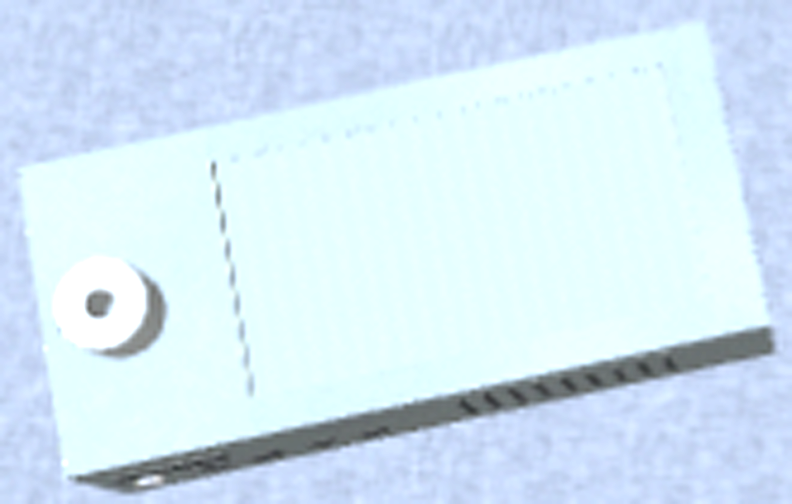

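View pics/c2.png

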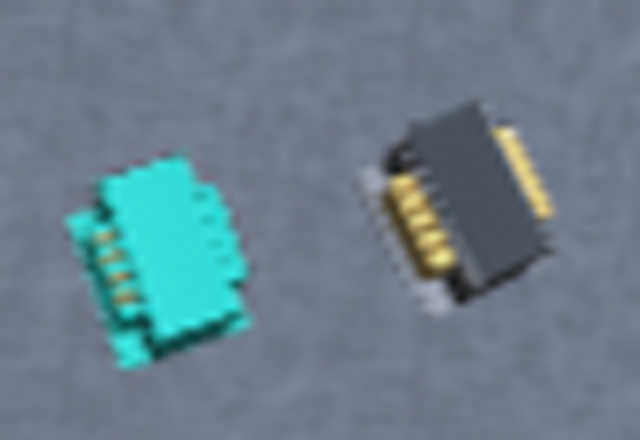

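The enlarged case gives top corners at crop (22,170), (708,24), (770,326) and (68,478). The transformer's core top is the grey bar with its long axis running from crop (444,112) to (514,276). Its end faces are at those two ends.

```bash
python3 - <<'E'
from h import *
s=load('top')
c=np.array([[22,170],[708,24],[770,326],[68,478]])/4.8+[70,105]
P=onz(s,c,85);print(P.round(1));print([np.linalg.norm(P[i]-P[(i+1)%4]).round(1) for i in range(4)])
ey=((P[0]+P[3])-(P[1]+P[2]))/2;ey/=np.linalg.norm(ey);ang=np.arctan2(ey[1],ey[0])
ctr=P.mean(0); pan=ctr-ey*37.5; print('panel',pan,'yaw of y',np.degrees(ang))
pl=onz(s,np.array([[212,160],[252,395]])/4.8+[70,105],85).mean(0);print('line at y=',(pl-pan)@ey)
t=np.array([[410,122],[478,102],[548,250],[474,300]])/8.+[260,140]
T=onz(s,t,50);print(T.round(1),T.mean(0));print([np.linalg.norm(T[i]-T[(i+1)%4]).round(1) for i in range(4)])
l=onz(s,np.array([[160,240]])/8.+[260,140],50);print('turq',l)
im=s['image'];g=cv2.cvtColor(im,cv2.COLOR_BGR2HSV)
m=((g[...,2]<95)&(g[...,1]<110)).astype(np.uint8);m[:145]=0;m[190:]=0;m[:,:300]=0;m[:,338:]=0
q=np.argwhere(m)[:,::-1];r=cv2.minAreaRect(q.astype(np.float32));print(len(q),r,onz(s,[r[0]],50))
d=T[2]+T[3]-T[0]-T[1];print('axis yaw',np.degrees(np.arctan2(d[1],d[0])))
# tool axes
o=manip.get_obs()
from scipy.spatial.transform import Rotation as R
w=o['ee_rot'];print(R.from_quat(np.r_[w[1:],w[0]]).as_matrix().round(3),o['tcp_pos'])
E
```

```text
[[612.3 391.4  85. ]
 [696.7  27.2  85. ]
 [532.4  -9.3  85. ]
 [448.  353.7  85. ]]
[np.float64(373.9), np.float64(168.4), np.float64(372.6), np.float64(168.6)]
panel [580.82036367 154.21956879  85.        ] yaw of y 103.0674692114859
line at y= 122.72835947579134
[[ 589.1 -219.5   50. ]
 [ 596.3 -242.2   50. ]
 [ 546.9 -264.4   50. ]
 [ 529.9 -239.7   50. ]] [ 565.54248328 -241.44897357   50.        ]
[np.float64(23.8), np.float64(54.2), np.float64(30.0), np.float64(62.6)]
turq [[ 548.38667409 -136.85147884   50.        ]]
219 ((316.4608459472656, 165.81483459472656), (21.52283477783203, 15.544269561767578), 62.10273361206055) [[ 560.93433975 -232.84730471   50.        ]]
axis yaw -158.6348930307637
[[-0.966  0.257 -0.001]
 [ 0.257  0.966 -0.002]
 [ 0.    -0.002 -1.   ]] [160.33692463 603.52861158 238.52400555]
```

Emit:
{"name": "arm_command", "arguments": {"delta_pos": [[-3.4,-2.4,0],[-6.8,-4.8,0],[-10.2,-7.2,0],[-13.6,-9.6,0],[-17,-12,0],[-20.4,-14.4,0],[-23.8,-16.8,0],[-27,-19,0]], "turn": [0,0,0,0,0,0,0,0], "grip": 0}}

```text
time: 0.77
tcp_pos: [373.5, 349.0, 239.3]
ee_rot: [-0.0, 0.13, 0.992, -0.0]
ft_force: [0.9, 0.9, -0.0]
width: 41.4
finger_force: 0.0
```

Emit:
{"name": "arm_command", "arguments": {"delta_pos": [[-3.4,-2.4,0],[-6.8,-4.8,0],[-10.2,-7.2,0],[-13.6,-9.6,0],[-17,-12,0],[-20.4,-14.4,0],[-23.8,-16.8,0],[-27,-19,0]], "turn": [7,14,21,28,35,42,49,56]}}

```text
time: 1.43
tcp_pos: [585.7, 95.8, 239.1]
ee_rot: [-0.0, 0.583, 0.813, -0.0]
ft_force: [0.7, 0.3, 0.4]
width: 0.9
finger_force: 0.0
```

```bash
cat >> h.py <<'E'
from scipy.spatial.transform import Rotation as R
PAN=np.array([580.8,154.2,85.]); YAW=np.radians(13.07)
CX=np.array([np.cos(YAW),np.sin(YAW),0]);CY=np.array([-np.sin(YAW),np.cos(YAW),0])
def st():
    o=manip.get_obs();w=o['ee_rot'];M=R.from_quat(np.r_[w[1:],w[0]]).as_matrix();p=o['tcp_pos']
    print('t',o['time'],'tcp',p.round(1),'yaw tooly',np.degrees(np.arctan2(M[1,1],M[0,1])).round(2),'panel xy',((p-PAN)@CX).round(1),((p-PAN)@CY).round(1),'F',o['ft_force'].round(2),'w',o['width'],'ff',o['finger_force'],'q',o['q'].round(2))
    return o,M,p
def to(target):
    o,M,p=st(); print('delta cm',((np.array(target)-p)@M/10).round(2))
E
python3 -c "
from h import *
to(PAN-72*CY+[0,0,17+8])"
```

```text
t 1.4333 tcp [585.7  95.8 239.1] yaw tooly 18.73 panel xy -8.4 -58.0 F [0.69 0.27 0.43] w 0.8842677318193104 ff 0.0 q [ 0.03  0.15  1.61 -0.    1.38 -0.3 ]
delta cm [-1.48  0.71 12.91]
```

Emit:
{"name": "arm_command", "arguments": {"delta_pos": [[-0.5,0.2,3],[-1,0.5,6],[-1.5,0.7,9],[-1.5,0.7,11.5],[-1.5,0.7,12.9],[-1.5,0.7,12.9],[-1.5,0.7,12.9],[-1.5,0.7,12.9]], "turn": [2.5,5.7,5.7,5.7,5.7,5.7,5.7,5.7]}}

```text
time: 2.1
tcp_pos: [597.1, 86.3, 111.7]
ee_rot: [0.001, 0.62, 0.785, 0.001]
ft_force: [0.7, 0.3, 0.8]
width: 0.7
finger_force: 0.0
```

```bash
python3 -c "
from h import *
to(PAN-72*CY+[0,0,17+8])"
```

```text
t 2.1 tcp [597.1  86.3 111.7] yaw tooly 13.42 panel xy 0.5 -69.9 F [0.74 0.32 0.79] w 0.6825911732449829 ff 0.0 q [ 0.01  0.29  1.7   0.    1.16 -0.22]
delta cm [-0.21 -0.06  0.17]
```

Emit:
{"name": "arm_command", "arguments": {"delta_pos": [[-0.2,0,0.4],[-0.2,0,0.8],[-0.2,0,0.9],[-0.2,0,1.0],[-0.2,0,1.1],[-0.2,0,1.1],[-0.2,0,1.1],[-0.2,0,1.1]], "turn": [0,0,0,0,0,0,0,0]}}

```text
time: 2.77
tcp_pos: [597.1, 84.2, 100.0]
ee_rot: [0.0, 0.62, 0.785, 0.0]
ft_force: [0.5, -0.2, 1.7]
width: 0.2
finger_force: 1.1
```

Emit:
{"name": "arm_command", "arguments": {"delta_pos": [[0,0,0.05],[0,0,0.1],[0,0,0.15],[0,0,0.15],[0,0,0.15],[0,0,0.15],[0,0,0.15],[0,0,0.15]], "turn": [0,0,0,0,0,0,0,0]}}

```text
time: 3.43
tcp_pos: [597.1, 84.2, 98.3]
ee_rot: [0.0, 0.62, 0.785, 0.0]
ft_force: [1.0, -0.4, 4.0]
width: 0.8
finger_force: 2.2
```

Emit:
{"name": "arm_command", "arguments": {"delta_pos": [[0,0,-0.8],[1.2,0,-0.8],[2.4,0,-0.8],[2.4,0,-0.5],[2.4,0,-0.3],[2.4,0,-0.2],[2.4,0,-0.2],[2.4,0,-0.2]], "turn": [0,0,0,0,0,0,0,0]}}

```text
time: 4.1
tcp_pos: [591.0, 107.6, 99.9]
ee_rot: [-0.0, 0.62, 0.785, -0.0]
ft_force: [-1.6, 1.4, 1.9]
width: 0.7
finger_force: 1.1
```

Emit:
{"name": "arm_command", "arguments": {"delta_pos": [[0,0,-0.7],[1.2,0,-0.7],[2.4,0,-0.7],[2.4,0,-0.4],[2.4,0,-0.2],[2.4,0,-0.1],[2.4,0,0],[2.4,0,0]], "turn": [0,0,0,0,0,0,0,0]}}

```text
time: 4.77
tcp_pos: [585.5, 131.0, 99.8]
ee_rot: [-0.0, 0.62, 0.785, -0.0]
ft_force: [-1.0, 1.6, 2.5]
width: 0.1
finger_force: 1.2
```

Emit:
{"name": "arm_command", "arguments": {"delta_pos": [[0,0,-0.7],[1.2,0,-0.7],[2.4,0,-0.7],[2.4,0,-0.4],[2.4,0,-0.2],[2.4,0,-0.1],[2.4,0,0],[2.4,0,0]], "turn": [0,0,0,0,0,0,0,0]}}

```text
time: 5.43
tcp_pos: [579.9, 155.4, 101.9]
ee_rot: [-0.001, 0.619, 0.785, 0.0]
ft_force: [-6.2, 3.3, 14.8]
width: 0.2
finger_force: 7.0
```

Emit:
{"name": "arm_command", "arguments": {"delta_pos": [[0,0,-0.7],[1.2,0,-0.7],[2.4,0,-0.7],[2.4,0,-0.4],[2.4,0,-0.2],[2.4,0,-0.1],[2.4,0,0],[2.4,0,0]], "turn": [0,0,0,0,0,0,0,0]}}

```text
time: 6.1
tcp_pos: [574.1, 179.0, 101.8]
ee_rot: [-0.001, 0.619, 0.785, 0.0]
ft_force: [-9.2, 3.7, 16.8]
width: 0.6
finger_force: 8.0
```

Emit:
{"name": "arm_command", "arguments": {"delta_pos": [[0,0,-0.7],[1.2,0,-0.7],[2.4,0,-0.7],[2.4,0,-0.4],[2.4,0,-0.2],[2.4,0,-0.1],[2.4,0,0],[2.4,0,0]], "turn": [0,0,0,0,0,0,0,0]}}

```text
time: 6.77
tcp_pos: [568.7, 200.9, 99.7]
ee_rot: [-0.0, 0.62, 0.785, -0.0]
ft_force: [-1.5, 1.2, 2.1]
width: 0.5
finger_force: 1.2
```

Emit:
{"name": "arm_command", "arguments": {"delta_pos": [[0,0,-0.7],[1.2,0,-0.7],[2.4,0,-0.7],[2.4,0,-0.4],[2.4,0,-0.2],[2.4,0,-0.1],[2.4,0,0],[2.4,0,0]], "turn": [0,0,0,0,0,0,0,0]}}

```text
time: 7.43
tcp_pos: [563.2, 224.3, 99.8]
ee_rot: [-0.0, 0.62, 0.785, -0.0]
ft_force: [-0.5, 1.1, 2.0]
width: 0.6
finger_force: 1.2
```

Emit:
{"name": "arm_command", "arguments": {"delta_pos": [[0,0,-0.7],[-2,0,-0.7],[-4,0,-0.7],[-4,0,-0.4],[-4,0,-0.2],[-4,0,-0.1],[-4,0,0],[-4,0,0]], "turn": [0,0,0,0,0,0,0,0]}}

```text
time: 8.1
tcp_pos: [572.8, 185.4, 100.8]
ee_rot: [0.0, 0.619, 0.785, -0.0]
ft_force: [-1.8, -2.7, 4.7]
width: 0.5
finger_force: 2.1
```

Emit:
{"name": "arm_command", "arguments": {"delta_pos": [[0,0,-0.7],[-2,0,-0.7],[-4,0,-0.7],[-4,0,-0.4],[-4,0,-0.2],[-4,0,-0.1],[-4,0,0],[-4,0,0]], "turn": [0,0,0,0,0,0,0,0]}}

```text
time: 8.77
tcp_pos: [582.0, 147.0, 100.9]
ee_rot: [0.0, 0.619, 0.785, -0.0]
ft_force: [-2.5, -3.6, 6.9]
width: 0.8
finger_force: 3.4
```

Emit:
{"name": "arm_command", "arguments": {"delta_pos": [[0,0,-0.7],[1,0,-0.7],[2,0,-0.7],[2,0,-0.4],[2,0,-0.2],[2,0,-0.1],[2,0,-0.05],[2,0,-0.05]], "turn": [0,0,0,0,0,0,0,0]}}

```text
time: 9.43
tcp_pos: [576.8, 167.5, 102.0]
ee_rot: [-0.001, 0.619, 0.785, 0.0]
ft_force: [-8.1, 3.9, 13.8]
width: 0.7
finger_force: 6.7
```

Emit:
{"name": "arm_command", "arguments": {"delta_pos": [[0,0,-4],[-1,0,-8],[-5,-1.2,-10],[-9,-2.4,-10],[-13,-3.5,-10],[-17,-4.6,-10],[-21,-5.7,-10],[-25,-6.8,-10]], "turn": [0,0,0,0,0,0,0,0], "grip": 1}}

```text
time: 10.1
tcp_pos: [568.6, -91.1, 200.1]
ee_rot: [-0.0, 0.619, 0.785, -0.0]
ft_force: [1.5, -1.0, 0.2]
width: 45.7
finger_force: 0.0
```

Emit:
{"name": "arm_command", "arguments": {"delta_pos": [[-4,-1,0],[-8,-2,0],[-12,-3.2,0],[-14,-3.7,0],[-14,-3.7,0],[-14,-3.7,0],[-14,-3.7,0],[-14,-3.7,0]], "turn": [-5,-10,-10,-10,-10,-10,-10,-10]}}

```text
time: 10.77
tcp_pos: [565.8, -232.7, 200.1]
ee_rot: [-0.0, 0.548, 0.836, 0.0]
ft_force: [-1.1, 0.3, 1.2]
width: 86.5
finger_force: 0.0
```

```bash
python3 -c "
from h import *
st(); s=snap('wrist','w1.png'); print(proj(s,[[563,-237,50],[565.5,-241.4,50]]))"
```

```text
t 10.7667 tcp [ 565.8 -232.7  200.1] yaw tooly 23.5 panel xy -102.1 -373.5 F [-1.12  0.29  1.16] w 86.45414506541134 ff 0.0 q [-0.52  0.22  1.6   0.    1.32 -0.93]
[[254.14076479 185.21218312]
 [254.69510384 190.05936977]]
```

View pics/w1.png

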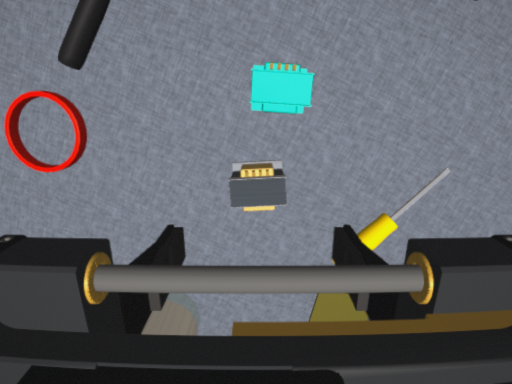

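The wrist view shows the transformer's core top at about (230..286, 178..207), nearly square to the gripper. The turquoise look-alike is further off at (282,90).

```bash
python3 -c "
from h import *
s=load('wrist')
im=cv2.cvtColor(s['image'],cv2.COLOR_BGR2HSV)
m=((im[...,2]<90)&(im[...,1]<130)).astype(np.uint8);m[:174]=0;m[212:]=0;m[:,:220]=0;m[:,296:]=0
m=cv2.morphologyEx(m,cv2.MORPH_OPEN,np.ones((5,5)))
q=np.argwhere(m)[:,::-1].astype(np.float32);r=cv2.minAreaRect(q);B=cv2.boxPoints(r);print(r,B)
T=onz(s,B,50);print(T.round(1));L=[np.linalg.norm(T[i]-T[(i+1)%4]) for i in range(4)];print(L)
i=int(np.argmax(L));d=T[(i+1)%4]-T[i];print('yaw',np.degrees(np.arctan2(d[1],d[0])))
c=T.mean(0);print(c);to([c[0],c[1],30])"
```

```text
((0.0, 0.0), (0.0, 0.0), 0.0) [[0. 0.]
 [0. 0.]
 [0. 0.]
 [0. 0.]]
[[ 279.  -167.8   50. ]
 [ 279.  -167.8   50. ]
 [ 279.  -167.8   50. ]
 [ 279.  -167.8   50. ]]
[np.float64(0.0), np.float64(0.0), np.float64(0.0), np.float64(0.0)]
yaw 0.0
[ 279.02170071 -167.81685556   50.        ]
t 10.8167 tcp [ 566.  -232.7  200.3] yaw tooly 23.52 panel xy -101.9 -373.5 F [ 0.67 -0.03 -0.18] w 86.9521573763365 ff 0.0 q [-0.52  0.22  1.6   0.    1.32 -0.93]
delta cm [ 17.39 -23.72  17.04]
```

Nothing passed the mask, so its thresholds were wrong. I'll use Otsu on brightness instead.

```bash
python3 -c "
from h import *
s=load('wrist')
g=s['image'][168:216,218:298].max(2);print(g[24,::6],g[::4,40])
t,m=cv2.threshold(g,0,255,cv2.THRESH_BINARY_INV+cv2.THRESH_OTSU);print(t)
m=cv2.morphologyEx(m,cv2.MORPH_OPEN,np.ones((7,7)))
n,l,stt,_=cv2.connectedComponentsWithStats(m);k=1+np.argmax(stt[1:,4])
q=np.argwhere(l==k)[:,::-1].astype(np.float32)+[218,168];r=cv2.minAreaRect(q.astype(np.float32));B=cv2.boxPoints(r);print(r,B)
T=onz(s,B,50);L=[np.linalg.norm(T[i]-T[(i+1)%4]) for i in range(4)];print(L)
i=int(np.argmax(L));d=T[(i+1)%4]-T[i];print('yaw',np.degrees(np.arctan2(d[1],d[0])))
c=T.mean(0);print(c);to([c[0],c[1],30])
T=onz(s,[[230,180],[285,177],[286,206],[231,208]],50);print(T.round(1),T.mean(0))"
```

```text
[139 142  98  95  94  96  94  94  94  94  92  92 147 133] [159 233 156  88  93  93  94  93  93  95 239 137]
124.0
((257.7419128417969, 191.83790588378906), (26.81650161743164, 56.129878997802734), 87.1375961303711) [[229.04242 179.84787]
 [285.10226 177.04489]
 [286.4414  203.82794]
 [230.38156 206.63092]]
[np.float64(55.57986525383179), np.float64(28.055413014128796), np.float64(57.05177457232029), np.float64(28.141243454269283)]
yaw -153.43826607530974
[ 569.08163123 -242.06938122   50.        ]
t 10.8167 tcp [ 566.  -232.7  200.3] yaw tooly 23.52 panel xy -101.9 -373.5 F [ 0.67 -0.03 -0.18] w 86.9521573763365 ff 0.0 q [-0.52  0.22  1.6   0.    1.32 -0.93]
delta cm [-1.   -0.09 17.03]
[[ 538.9 -241.6   50. ]
 [ 587.6 -217.1   50. ]
 [ 601.4 -244.2   50. ]
 [ 550.9 -268.5   50. ]] [ 569.71367306 -242.86398432   50.        ]
```

Emit:
{"name": "arm_command", "arguments": {"delta_pos": [[-0.5,-0.1,3],[-1,-0.1,6],[-1,-0.1,9],[-1,-0.1,12],[-1,-0.1,14],[-1,-0.1,16],[-1,-0.1,17],[-1,-0.1,17]], "turn": [-3,-3,-3,-3,-3,-3,-3,-3]}}

```text
time: 11.48
tcp_pos: [567.2, -241.6, 27.7]
ee_rot: [-0.003, 0.526, 0.85, -0.0]
ft_force: [-1.3, 0.9, -0.6]
width: 87.3
finger_force: 0.0
```

Emit:
{"name": "arm_command", "arguments": {"delta_pos": [[0,0,0],[0,0,0],[0,0,0],[0,0,0],[0,0,0],[0,0,0],[0,0,0],[0,0,0]], "turn": [0,0,0,0,0,0,0,0], "grip": 0}}

```text
time: 12.15
tcp_pos: [569.5, -244.0, 31.5]
ee_rot: [0.001, 0.527, 0.85, 0.0]
ft_force: [1.4, 1.1, 5.1]
width: 55.9
finger_force: 30.0
```

```bash
python3 -c "
from h import *
st()"
```

```text
t 12.15 tcp [ 569.5 -244.    31.5] yaw tooly 26.41 panel xy -101.0 -385.4 F [1.39 1.15 5.06] w 55.89867772798467 ff 29.99889242928475 q [-0.53  0.43  1.68  0.    1.03 -0.99]
```

Emit:
{"name": "arm_command", "arguments": {"delta_pos": [[0,0,-0.5],[0,0,-1.5],[0,0,-3],[0,0,-5],[0,0,-7.5],[0,0,-10],[0,0,-12],[0,0,-13]], "turn": [0,0,0,0,0,0,0,0]}}

```text
time: 12.82
tcp_pos: [569.5, -244.2, 163.5]
ee_rot: [0.001, 0.527, 0.85, -0.0]
ft_force: [0.8, -0.8, -5.1]
width: 55.9
finger_force: 30.0
```

Emit:
{"name": "arm_command", "arguments": {"delta_pos": [[0,0,0],[0,0,0],[0,0,0],[0,0,0],[0,0,0],[0,0,0],[0,0,0],[0,0,0]], "turn": [2,4,6,8,10,12,13,13.4]}}

```text
time: 13.48
tcp_pos: [568.0, -243.4, 159.4]
ee_rot: [-0.001, 0.623, 0.783, -0.0]
ft_force: [0.6, 0.4, -6.2]
width: 55.8
finger_force: 30.0
```

```bash
python3 -c "
from h import *
to(PAN+12*CY+[0,0,75])"
```

```text
t 13.4833 tcp [ 568.  -243.4  159.4] yaw tooly 12.98 panel xy -102.3 -384.4 F [ 0.62  0.36 -6.2 ] w 55.754055774833 ff 29.999310658313334 q [-0.53  0.27  1.62 -0.    1.25 -0.76]
delta cm [ 3.965e+01  1.018e+01 -2.000e-02]
```

Emit:
{"name": "arm_command", "arguments": {"delta_pos": [[1,0.3,0],[3,0.8,0],[6,1.5,0],[9,2.3,0],[12,3.1,0],[15,3.9,0],[18,4.6,0],[21,5.4,0]], "turn": [0,0,0,0,0,0,0,0]}}

```text
time: 14.15
tcp_pos: [573.5, -24.8, 160.4]
ee_rot: [-0.0, 0.622, 0.783, -0.0]
ft_force: [0.6, 0.5, -5.4]
width: 55.7
finger_force: 30.0
```

Emit:
{"name": "arm_command", "arguments": {"delta_pos": [[3,0.8,0],[6,1.5,0],[9,2.3,0],[12,3.1,0],[15,3.9,0],[17,4.4,0],[18,4.6,0],[18.6,4.8,0]], "turn": [0,0,0,0,0,0,0,0]}}

```text
time: 14.82
tcp_pos: [578.2, 167.0, 160.3]
ee_rot: [-0.0, 0.621, 0.784, -0.0]
ft_force: [-0.1, -0.5, -6.3]
width: 55.9
finger_force: 30.0
```

Emit:
{"name": "arm_command", "arguments": {"delta_pos": [[0,0,0],[0,0,0],[0,0,0.3],[0,0,0.8],[0,0,1.3],[0,0,1.8],[0,0,2],[0,0,2]], "turn": [0,0,0,0,0,0,0,0]}}

```text
time: 15.48
tcp_pos: [578.3, 164.6, 139.2]
ee_rot: [-0.001, 0.623, 0.783, -0.001]
ft_force: [-1.4, -0.6, -7.2]
width: 55.9
finger_force: 30.0
```

```bash
python3 -c "
from h import *
to(PAN+12*CY+[0,0,31.5]);snap('top','top2.png');s=snap('scene');a=cv2.resize(s['image'][170:300,200:420],None,fx=3.6,fy=3.6,interpolation=cv2.INTER_CUBIC);cv2.imwrite('pics/s2.png',a)"
```

```text
t 15.4833 tcp [578.3 164.6 139.2] yaw tooly 12.99 panel xy -0.1 10.7 F [-1.37 -0.61 -7.2 ] w 55.85696455785418 ff 29.99922491144389 q [ 0.15  0.26  1.68  0.    1.21 -0.08]
delta cm [0.13 0.01 2.27]
```

View pics/s2.png

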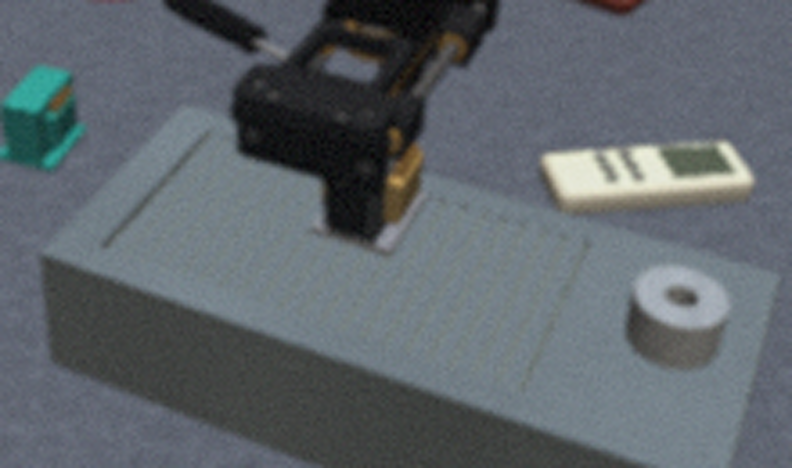

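The view shows the transformer hanging upright over the middle of the panel, at crop (370,230), with the spool and remote unmoved. Next I'll lower it slowly.

Emit:
{"name": "arm_command", "arguments": {"delta_pos": [[0,0,0.3],[0,0,0.7],[0,0,1.1],[0,0,1.5],[0,0,1.8],[0,0,2.0],[0,0,2.0],[0,0,2.0]], "turn": [0,0,0,0,0,0,0,0]}}

```text
time: 16.25
tcp_pos: [579.0, 165.0, 120.3]
ee_rot: [-0.0, 0.622, 0.783, -0.0]
ft_force: [-0.5, 1.2, -5.9]
width: 55.8
finger_force: 30.0
```

Emit:
{"name": "arm_command", "arguments": {"delta_pos": [[0,0,0.05],[0,0,0.1],[0,0,0.15],[0,0,0.15],[0,0,0.15],[0,0,0.15],[0,0,0.15],[0,0,0.15]], "turn": [0,0,0,0,0,0,0,0]}}

```text
time: 16.92
tcp_pos: [579.1, 165.0, 119.1]
ee_rot: [0.0, 0.622, 0.783, 0.0]
ft_force: [-0.6, 0.4, -5.5]
width: 55.4
finger_force: 30.0
```

Emit:
{"name": "arm_command", "arguments": {"delta_pos": [[0,0,0.05],[0,0,0.1],[0,0,0.15],[0,0,0.2],[0,0,0.2],[0,0,0.2],[0,0,0.2],[0,0,0.2]], "turn": [0,0,0,0,0,0,0,0]}}

```text
time: 17.58
tcp_pos: [579.1, 165.0, 117.1]
ee_rot: [0.0, 0.622, 0.783, 0.0]
ft_force: [0.3, -0.1, -6.2]
width: 55.7
finger_force: 30.0
```

Emit:
{"name": "arm_command", "arguments": {"delta_pos": [[0,0,0.05],[0,0,0.1],[0,0,0.1],[0,0,0.1],[0,0,0.1],[0,0,0.1],[0,0,0.1],[0,0,0.1]], "turn": [0,0,0,0,0,0,0,0]}}

```text
time: 18.25
tcp_pos: [579.2, 165.0, 116.3]
ee_rot: [0.0, 0.622, 0.783, 0.0]
ft_force: [-0.9, -0.4, -2.7]
width: 56.1
finger_force: 30.0
```

Emit:
{"name": "arm_command", "arguments": {"delta_pos": [[0,0,0.03],[0,0,0.06],[0,0,0.06],[0,0,0.06],[0,0,0.06],[0,0,0.06],[0,0,0.06],[0,0,0.06]], "turn": [0,0,0,0,0,0,0,0]}}

```text
time: 18.92
tcp_pos: [579.2, 165.0, 116.2]
ee_rot: [0.0, 0.622, 0.783, 0.0]
ft_force: [-4.6, -0.9, 4.9]
width: 55.9
finger_force: 30.0
```

The panel takes about 11 N with only about 0.1 mm of extra sink, so this spot is on the brace. Next I'll ease the load slightly, then release and retreat.

Emit:
{"name": "arm_command", "arguments": {"delta_pos": [[0,0,-0.03],[0,0,-0.03],[0,0,-0.03],[0,0,-0.03],[0,0,-0.03],[0,0,-0.03],[0,0,-0.03],[0,0,-0.03]], "turn": [0,0,0,0,0,0,0,0]}}

```text
time: 19.58
tcp_pos: [579.2, 165.0, 116.2]
ee_rot: [0.0, 0.622, 0.783, 0.0]
ft_force: [-4.6, 0.3, 6.3]
width: 56.0
finger_force: 30.0
```

Emit:
{"name": "arm_command", "arguments": {"delta_pos": [[0,0,0],[0,0,0],[0,0,0],[0,0,0],[0,0,0],[0,0,0],[0,0,0],[0,0,0]], "turn": [0,0,0,0,0,0,0,0], "grip": 1}}

```text
time: 20.25
tcp_pos: [579.1, 165.0, 115.7]
ee_rot: [0.0, 0.622, 0.783, 0.0]
ft_force: [0.0, 0.2, -0.4]
width: 86.8
finger_force: 0.0
```

Emit:
{"name": "arm_command", "arguments": {"delta_pos": [[0,0,-0.3],[0,0,-1],[0,0,-2],[0,0,-4],[0,0,-7],[0,0,-10],[0,0,-13],[0,0,-14]], "turn": [0,0,0,0,0,0,0,0]}}

```text
time: 20.92
tcp_pos: [581.5, 165.5, 262.9]
ee_rot: [0.003, 0.622, 0.783, 0.003]
ft_force: [0.8, -0.2, 1.6]
width: 87.7
finger_force: 0.0
```

```bash
python3 -c "
from h import *
st();w=snap('wrist','w3.png');s=snap('scene');a=cv2.resize(s['image'][170:300,200:420],None,fx=3.6,fy=3.6,interpolation=cv2.INTER_CUBIC);cv2.imwrite('pics/s3.png',a)"
```

```text
t 20.9167 tcp [581.5 165.5 262.9] yaw tooly 13.02 panel xy 3.2 10.8 F [ 0.75 -0.21  1.55] w 87.72145842317703 ff 0.0 q [ 0.15  0.15  1.56  0.    1.42 -0.08]
```

View pics/s3.png

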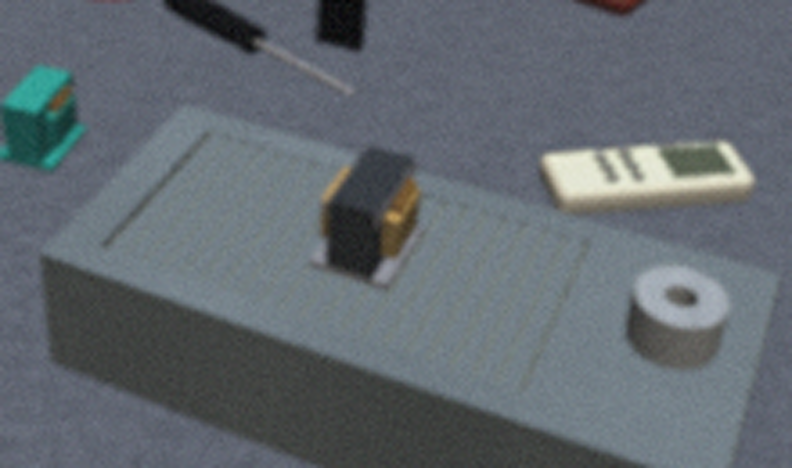

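View pics/w3.png

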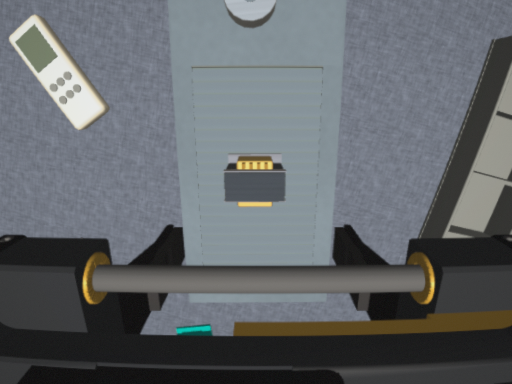

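Both views show the transformer standing upright on the panel: scene crop (370,215), and wrist (255,185) against the panel's centre line at about 258. The gripper is well clear, so I'll hand in.

```bash
python3 -c "
from h import *
print(manip.close_job())"
```

```text
the job is handed in; nothing more can be done
None
```

The job is handed in, with no verdict returned: the brace showed as stiff at about panel y = +12 mm, and the transformer stands upright and released over it near the long centre line, at about 21 s of the 72 s allowed.

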